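# Open the tight screw jar in the bench holder

## Robot

A 7-joint arm with a two-finger parallel gripper is mounted at the origin on the work surface. World frame = base frame: x ahead of the robot, y to its left, z up, the work surface at z = 0. Lengths are in m, angles in degrees, forces in N, time in s.
With the tool pointing down it reaches from about 0.425 to 0.925 m from the base axis. Payload 6.8 kg.
Tool frame: the origin (TCP) lies on the centre line of the jaws, within the pads' length; the fingertips stand 8 mm ahead of it and the grasp point (between the pads) lies 11 mm behind it (r.tip_reach is the distance from the TCP to the fingertips, in m); z points along the fingers, y is the direction in which the jaws open and shut (so a half turn about z gives the same grasp; the last joint's range is limited). The gripper opens to 88 mm and grips with 3 to 60 N. Pads are 20 mm wide; open, the fingers measure 115 mm over their backs; the gripper's body (75 mm by 178 mm) begins 61 mm behind the grasp point.
Start: joints at [-69.391, 27.33, 1.283, 89.118, -0.659, 63.558, -4.761], TCP at [0.304, 0.602, 0.194] pointing down, gripper open.
Joint ranges: [-169.35, 169.35], [-19.33, 120.38], [-80.79, 83.38], [13.8, 139.57], [-78.32, 258.32], [9.67, 109.79], [-169.56, 169.56]. Speed limits (degrees/s): [136.94, 136.94, 180, 180, 180, 180, 180].

## Interface

Orientations are given as a 3x3 rotation matrix whose columns are the frame's x, y, z axes.
In Python, from bench import r, imaging, ticket, finder gives the robot as it stands.
- The arm moves only by the shell command python3 -m inch 'ROWS' [OPENING] [FORCE]. ROWS is JSON, a list of rows, each an object of numbers: "x", "y", "z": the shift along the tool's x, y, z in cm; "wx", "wy", "wz": the turn, a rotation vector about the tool's x, y, z in rad. In form: [{"x": .., "y": .., "z": .., "wx": .., "wy": .., "wz": ..}, ...]. A call has 1 to 5 rows; each row shifts and turns the commanded pose from where the row before left it, along the tool's axes as they then stand; what a row does not reach is not made up. A row lasts 1/10 s, in which the tool goes at most 50 mm and 8.59 degrees, less where a joint would pass 70% of its speed; a pose out of reach is approached as far as the arm can. A call with a gripper value outside its range is refused whole. OPENING is the opening, from 0 (shut) to 1 (fully open), set as the call begins (- or left out, the last holds). The fingers move at their own pace and stop on an object; FORCE is the grip in N (left out, the last holds). Time passes only in rows, so rows that do not move let the fingers close. It gives the time, the measured TCP pose, the force and the opening at its end, in the units of the state.
- r.read_state(): the state, without advancing time (a new reading comes with each control period).
- imaging.snapshot(name): name is "scene" or "side" or "wrist"; returns the picture (420x560x3 uint8, blue, green, red); there is no depth.
- imaging.camera_info(name): a dict with "vertical_fov" (degrees; the focal length in pixels is half the picture's height over the tangent of half this angle, whatever the lens; pixels are square), "cx", "cy" (the principal point, pixels), "distortion" ([k1, k2, p1, p2, k3] as OpenCV has them; the pictures are not rectified), "R" (3x3) and "t" (3): a world point X has camera coordinates R X + t. Camera axes: x right, y down, z forward; pixel columns grow to the right and rows downward; lengths in m; the calibration is good to about 2 mm. A picture is of the moment at which its call begins: read the wrist's pose just before it. camera_info takes no time and is no camera call; for the wrist camera it gives the pose at the moment of the call.
- ticket.close_job(): hands the job in, once; it reports no verdict.
Trained networks look in the newest picture that a camera, given by its name, has taken for a name from the list of things; names that differ only in an ending like _2 or _b are one class to them, and where a whole thing is asked for, a point or a joint stands for the part that bears it (a point fixed in the world has none). Each returns a list of dicts, best first, with "conf" (0 to 1); they miss things now and then, are a little off and sometimes report something else, mostly with a low value. They report only what shows in the picture. A call takes as long as a camera call. They do not tell look-alikes from the thing itself.
- finder.silhouettes(camera, name): "pixels" (420x560 bool, what is visible of it).
- finder.landmark_of(camera, name): "point" ([x, y, z] in m, in the coordinates of the camera as it stood for that picture, good to about 4 mm: a listed point, or the origin of a listed thing).
The state is a dict: "time": time; "joint_positions": joint angles; "dq": joint speeds; "tau": joint torques, N m; "ee_pos": TCP position; "orientation": TCP orientation; "wrist_force": force on the tool from outside, world axes, zero at the start; "wrist_torque": the same for the moment, N m; "gripper_width": finger opening in m.
Only numpy, scipy, OpenCV 4.12 (cv2) and the standard library are available. Lean on these libraries where they do the work, as an engineer would, in place of code of your own. Each camera call takes 0.05 s, during which the arm holds its last target. There are 200 camera calls.

## Task

Set the closed square jar upright in the square holder fixed to the worktop, all the way down, so that the holder keeps it from turning. Then unscrew its tight cap anticlockwise (seen from above), stop turning when the threads let go, and lift the cap straight up; finish while still holding it level in the gripper a couple of centimetres above the jar's mouth, with the jar left fully down in the holder. Do not tip the jar and leave the other kitchenware where it stands.

Things in the scene. Friction and masses are not known exactly. Their poses are not given: they have to be found in the camera images.
- holder: Square metal well on a dark 116 mm square base plate, fixed to the worktop. Inside 70 x 70 mm; walls reach 38 mm above the worktop, with thin lips flaring outward up to 50 mm high (88 mm across at the top). Origin: centre of the base's underside, on the worktop; the inner floor is 8 mm above it. x, y square to the walls, z up; the jar fits in any of four quarter turns.
- jar: White plastic jar, square body 66 x 66 mm, 82 mm high, with a round neck above (38 mm across, up to 114 mm, threads out to 47 mm); 0.3 to 0.5 kg, loose on the worktop. Origin: centre of its underside; x, y square to its sides, z up. On the bare worktop it would turn with its cap; in the holder it cannot (a few degrees of play).
- cap: Grey round screw cap on the square jar: 58 mm across, 26 mm high, 24 fine flats, open below, 40 g. Origin: centre of its lower rim, z up. Closed, its rim is 96 mm and its top 122 mm above the jar's underside, 14 mm free between rim and square body, and its x axis is along the jar's x. The closed jar can be carried by the cap.
- jar_mouth (a point): Point on the jar's axis at the top of its opening (top of the dark springy sealing disc), 120 mm above the jar's underside.
- round_jar: Bystander: closed round white jar, 70 mm across, 125 mm high, with a grey cap; not the one to open. Origin: centre of its underside. Stands near the square jar, either side of it.
- bowl: Bystander: white bowl 110 mm across, 45 mm high. Origin: centre of its underside.
- mug: Bystander: white mug 76 mm across, 85 mm high. Origin: centre of its underside.
- bottle: Bystander: white bottle 60 mm across, 170 mm high. Origin: centre of its underside.
- spoon: Bystander: steel serving spoon lying flat. Origin: underside, mid-length.
- plates: Bystander: stack of white plates 170 mm across, 59 mm high. Origin: centre of its underside.
- cap_top (a point): Centre of the cap's top, 26 mm above its origin. The thread: three short lugs, tight (up to 0.6 N m turned briskly, less slowly; a seal spring pushes the cap up with 15 N). Lets go after 47 degrees anticlockwise seen from above, lifts straight off between 47 and 89 degrees (best 68); then meets stops. Rises 2 to 3 mm by itself if free; no need to follow it. It does not turn clockwise from closed.
Not all that is in view belongs to the job. Leave any orange or yellow look-alike of the jar alone.

How it is judged (in metres and radians):
On the way, in this order (a step that is already met when the one before it is completed fails the run):
1. the jar, still closed, stands fully down in the holder (z of jar in the frame of holder below 0.012 m and horizontal distance between jar and holder below 0.008 m and angle between jar's own z axis and vertical below 0.06 rad and angle between the x axis of cap and the x axis of jar, either way round below 0.45 rad and z of cap in the frame of jar below 0.1 m), for 0.1 s.
2. the cap has been turned until the threads let go, with the jar down in the holder (angle between the x axis of cap and the x axis of jar, either way round above 0.7 rad and horizontal distance between cap and jar below 0.006 m and z of cap in the frame of jar below 0.105 m and z of jar in the frame of holder below 0.016 m), for 0.05 s.
At the end, for the whole second after the job is handed in: Jar upright (0.06 rad), fully down in the holder (within 4 mm of its floor, 8 mm of its centre); cap held still in the gripper, touching nothing else, level within 0.2 rad, its lower rim 4 to 50 mm above the jar's mouth and within 20 mm of its centre sideways (z of jar in the frame of holder below 0.012 m and horizontal distance between jar and holder below 0.008 m and angle between jar's own z axis and vertical below 0.06 rad and z of cap in the frame of jar_mouth between 0.004 and 0.05 m and horizontal distance between cap and jar_mouth below 0.02 m and angle between cap's own z axis and vertical below 0.2 rad and linear speed of cap below 0.02 m/s and contact force between the fingers and cap above 2 N and contact force between cap and jar below 0.3 N); the arm keeps its last pose, push and grip.
It fails at once if the jar is tipped over (angle between jar's own z axis and vertical above 0.6 rad).
It fails at once if other kitchenware is shoved more than 40 mm (distance of any of round_jar, bowl, mug, bottle, spoon, plates from where it was at the start of the episode above 0.04 m).
It also fails if it takes over 51 s, if anything falls off the work surface, if the arm or the gripper's body presses on something with over 40 N, if the wrist force passes 120 N, or if a joint passes its speed limit or range.

## Working session

There is one attempt and no reset: what is moved stays moved. The work goes in short steps, Python scripts to look and compute and a shell command to move; the robot and the scene stay as the last step left them, time stands still between calls to the robot, and variables do not carry over. Pictures are saved under pics/ and viewed, about 8 in all and at most 12, crops included, and the job is handed in when it is done.

```bash
ls; mkdir -p pics
cat > h.py <<'E'
import numpy as np, cv2
from bench import r, imaging, ticket, finder
def look(cam,names,save=None):
    ci=imaging.camera_info(cam); im=imaging.snapshot(cam)
    if save: cv2.imwrite('pics/'+save,im)
    R=np.array(ci['R']);t=np.array(ci['t'])
    f=210/np.tan(np.radians(ci['vertical_fov'])/2)
    K=np.array([[f,0,ci['cx']],[0,f,ci['cy']],[0,0,1]])
    for n in names:
        for d in finder.landmark_of(cam,n)[:3]:
            p=np.array(d['point']); w=R.T@(p-t)
            px=cv2.projectPoints(p[None],np.zeros(3),np.zeros(3),K,np.array(ci['distortion']))[0].ravel()
            print(cam,n,round(d['conf'],2),w.round(4),px.round())
    return im,ci,K,R,t
E
python3 - <<'E'
from h import *
for c in ('scene','side'):
    look(c,['jar','holder','cap_top','round_jar','bowl','mug','bottle','plates','spoon'],c+'.png')
a=cv2.imread('pics/scene.png');b=cv2.imread('pics/side.png')
s=r.read_state();print(s)
E
```

```text
pics
scene jar 0.93 [ 0.4638 -0.3673  0.0019] [118. 241.]
scene jar 0.62 [ 5.997e-01 -2.140e-01  5.000e-04] [182. 266.]
scene jar 0.26 [0.7656 0.3083 0.0014] [399. 267.]
scene holder 0.93 [5.202e-01 2.346e-01 4.000e-04] [335. 212.]
scene holder 0.27 [ 0.5798 -0.3253  0.1266] [126. 233.]
scene cap_top 0.93 [ 0.5788 -0.3272  0.1264] [125. 233.]
scene cap_top 0.29 [0.5199 0.2341 0.0008] [335. 212.]
scene round_jar 0.75 [ 5.736e-01 -8.500e-02  3.000e-04] [230. 248.]
scene bowl 0.78 [7.514e-01 3.300e-02 6.000e-04] [294. 289.]
scene bowl 0.25 [ 0.4469  0.012  -0.0011] [253. 211.]
scene mug 0.85 [ 0.7545 -0.1808  0.0047] [206. 309.]
scene mug 0.49 [ 5.210e-01  2.355e-01 -1.000e-04] [335. 213.]
scene bottle 0.73 [0.7615 0.3077 0.0034] [398. 266.]
scene bottle 0.6 [0.6783 0.4393 0.0015] [425. 234.]
scene plates 0.78 [0.7601 0.3109 0.003 ] [399. 265.]
scene spoon 0.75 [0.4457 0.011  0.0027] [253. 210.]
side jar 0.92 [ 0.5797 -0.3271  0.0017] [382. 304.]
side jar 0.61 [ 0.6068 -0.2157 -0.0028] [354. 278.]
side jar 0.56 [ 0.4664 -0.3655 -0.0005] [366. 339.]
side holder 0.78 [0.5212 0.24   0.0014
[... 828 characters left out ...]
,  63.55923195,  -4.76168871]), 'dq': array([ 0.03706677,  0.06656486,  0.07795178, -0.0158749 ,  0.05452739,
       -0.09526055, -0.02270936]), 'tau': array([-4.64305595e-04, -5.82724214e+01,  1.53254729e+00, -2.72937763e+01,
       -5.45931270e-02,  1.01616449e-02,  3.37295717e-05]), 'ee_pos': array([0.30438999, 0.60247835, 0.19407843]), 'orientation': array([[-8.92534972e-01,  4.50978185e-01,  2.11314516e-06],
       [ 4.50978185e-01,  8.92534972e-01,  2.02406806e-05],
       [ 7.24204942e-06,  1.90184976e-05, -1.00000000e+00]]), 'wrist_force': array([0.22801021, 0.53871496, 0.53649556]), 'wrist_torque': array([ 0.01286153, -0.0140817 ,  0.01434178]), 'gripper_width': 0.08791563520591875}
```

Run:
```python
import cv2,numpy as np
a=cv2.imread('pics/scene.png');b=cv2.imread('pics/side.png')
p=cv2.resize(a[170:330,70:270],(800,640),interpolation=2)[:600]
q=cv2.resize(b[210:350,290:430],(600,600),interpolation=2)
cv2.imwrite('pics/c1.png',p);cv2.imwrite('pics/c2.png',q)
```

```text
(no output)
```

View pics/scene.png

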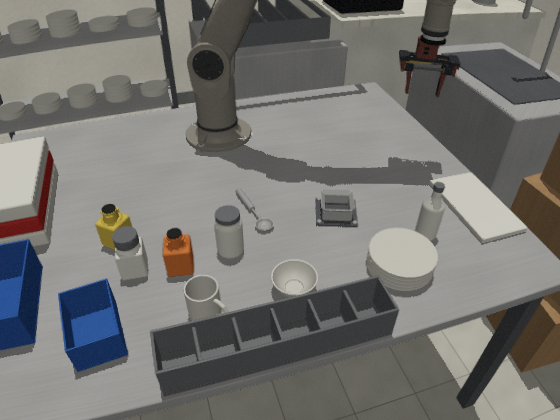

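View pics/c1.png

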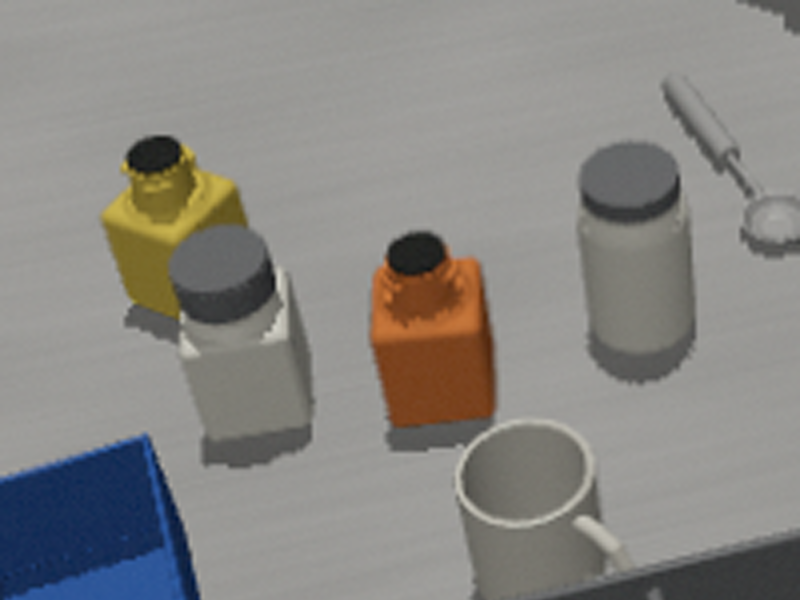

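View pics/c2.png

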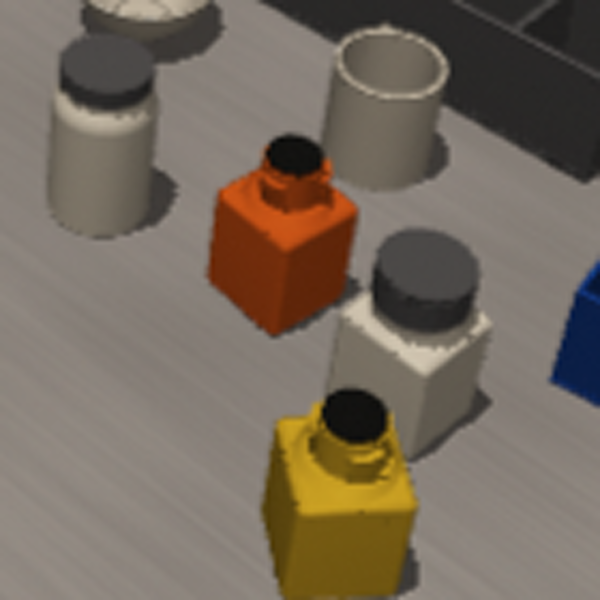

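The jar meant is the white square one with a grey cap at scene (126,250), or (425,330) in the side crop: its square body and cap fit. The round jar at (229,232), yellow at (113,228) and orange at (178,252) are not it. Enlarged crops confirm this. The holder is at (336,208).

```bash
cat >> h.py <<'E'
def goto(x,y,z,yaw=None):
    s=r.read_state();R=np.array(s['orientation']);p=np.array(s['ee_pos'])
    d=R.T@(np.array([x,y,z])-p)*100
    yy=np.degrees(np.arctan2(R[1,1],R[0,1]))
    print('tool cm',d.round(2),'yaw(toolY)',yy.round(2),'TCP',p.round(4),'t',s['time'],'q',s['joint_positions'].round(0))
    if yaw is not None:
        w=(yaw-yy+90)%180-90; print('turn world deg',w.round(2),'wz',-np.radians(w).round(3))
E
python3 - <<'E'
from h import *
c=imaging.camera_info('wrist');s=r.read_state()
R=np.array(c['R']);C=-R.T@np.array(c['t']);T=np.array(s['orientation'])
print(T.T@(C-s['ee_pos']),(R@T).round(3),c['vertical_fov'])
goto(.50,.22,.23); goto(.46,.24,.25)
E
```

```text
[ 0.07916557 -0.00033926 -0.19109707] [[ 0.001  1.    -0.001]
 [-0.958  0.    -0.287]
 [-0.287  0.001  0.958]] 62.74382755964659
tool cm [-34.71 -25.32  -3.59] yaw(toolY) 63.19 TCP [0.3044 0.6025 0.1941] t 1.0 q [-69.  27.   1.  89.  -1.  64.  -5.]
tool cm [-30.24 -25.33  -5.59] yaw(toolY) 63.19 TCP [0.3044 0.6025 0.1941] t 1.0 q [-69.  27.   1.  89.  -1.  64.  -5.]
```

```bash
python3 -m inch '[{"x":-3.9,"y":-3.0,"z":-0.5},{"x":-3.9,"y":-3.0,"z":-0.5},{"x":-3.9,"y":-3.0,"z":-0.5},{"x":-3.9,"y":-3.0,"z":-0.5},{"x":-3.9,"y":-3.0,"z":-0.5}]' 1
python3 -m inch '[{"x":-3.9,"y":-3.0,"z":-0.5},{"x":-3.9,"y":-3.0,"z":-0.5},{"x":-3.9,"y":-3.0,"z":-0.5},{}]'
python3 - <<'E'
from h import *
im,*_=look('wrist',['holder'],'w1.png')
goto(.521,.237,.234);goto(.58,-.327,.23)
E
```

```text
tool cm [-35.82 -22.85  -3.99] yaw(toolY) 63.2 TCP [0.3044 0.6025 0.1941] t 1.1 q [-69.  27.   1.  89.  -1.  64.  -5.]
tool cm [-66.52 -70.53  -3.6 ] yaw(toolY) 63.2 TCP [0.3044 0.6025 0.1941] t 1.1 q [-69.  27.   1.  89.  -1.  64.  -5.]$[0]: bad value
$[0]: bad value
```

View pics/w1.png

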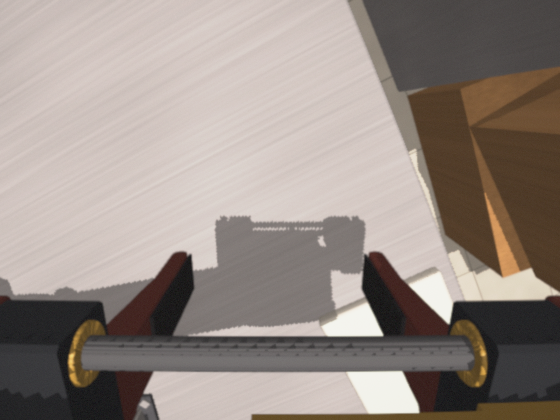

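```bash
python3 -m inch '[{"x":-3.9,"y":-3.0,"z":-0.5,"wx":0,"wy":0,"wz":0},{"x":-3.9,"y":-3.0,"z":-0.5,"wx":0,"wy":0,"wz":0},{"x":-3.9,"y":-3.0,"z":-0.5,"wx":0,"wy":0,"wz":0},{"x":-3.9,"y":-3.0,"z":-0.5,"wx":0,"wy":0,"wz":0},{"x":-3.9,"y":-3.0,"z":-0.5,"wx":0,"wy":0,"wz":0}]' 1
```

```text
time: 1.6
ee_pos: [0.4114, 0.3788, 0.2195]
orientation: [[-0.893, 0.451, 0.0], [0.451, 0.893, 0.0], [-0.0, 0.001, -1.0]]
wrist_force: [0.9, 0.7, -0.1]
gripper_width: 0.0873
```

```bash
python3 -m inch '[{"x":-4.2,"y":-2.5,"z":-0.5,"wx":0,"wy":0,"wz":0},{"x":-4.2,"y":-2.5,"z":-0.5,"wx":0,"wy":0,"wz":0},{"x":-4.2,"y":-2.5,"z":-0.5,"wx":0,"wy":0,"wz":0},{"x":0,"y":0,"z":0,"wx":0,"wy":0,"wz":0}]'
python3 - <<'E'
from h import *
im,*_=look('wrist',['holder'],'w2.png')
goto(.58,-.327,.23)
E
```

```text
time: 2.0
ee_pos: [0.4939, 0.2494, 0.2353]
orientation: [[-0.887, 0.461, 0.003], [0.461, 0.887, -0.002], [-0.004, 0.0, -1.0]]
wrist_force: [-0.5, -0.4, 0.1]
gripper_width: 0.0881
wrist holder 0.67 [0.5252 0.2364 0.004 ] [279. 204.]
tool cm [-34.46 -47.87   0.41] yaw(toolY) 63.01 TCP [0.4901 0.2559 0.2344] t 2.1 q [-42.  14.  10. 104.  -3.  63.  31.]
```

View pics/w2.png

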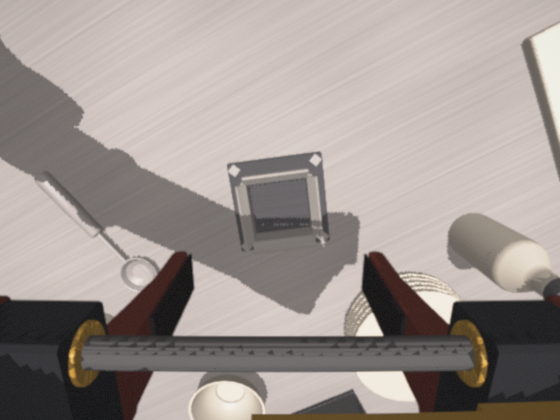

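```bash
cat >> h.py <<'E'
def world(cam,pts,z,ci=None):
    ci=ci or imaging.camera_info(cam); R=np.array(ci['R']);t=np.array(ci['t']);f=210/np.tan(np.radians(ci['vertical_fov'])/2)
    K=np.array([[f,0,ci['cx']],[0,f,ci['cy']],[0,0,1]])
    u=cv2.undistortPoints(np.array(pts,float).reshape(-1,1,2),K,np.array(ci['distortion'])).reshape(-1,2)
    D=np.c_[u,np.ones(len(u))]@R; C=-R.T@t
    return C+D*((z-C[2])/D[:,2])[:,None]
E
python3 - <<'E'
from h import *
im=cv2.imread('pics/w2.png')
print(r.read_state()['ee_pos'])
P=world('wrist',[(229,164),(322,152),(329,241),(243,250)],.006);print(P.round(4))
for i in range(4):
    d=P[(i+1)%4]-P[i];print(np.linalg.norm(d).round(4),np.degrees(np.arctan2(d[1],d[0]))%90)
print('c',P.mean(0))
S=world('wrist',[(234,170),(316,160),(321,240),(247,247)],.008);print(S.round(4),S.mean(0))
d=S[1]-S[0];print(np.degrees(np.arctan2(d[1],d[0]))%90)
cv2.imwrite('pics/w2c.png',cv2.resize(im[130:280,200:400],(800,600),interpolation=2))
goto(.58,-.327,.23)
E
```

```text
[0.49013937 0.25589949 0.23438264]
[[0.4472 0.2119 0.006 ]
 [0.4854 0.3191 0.006 ]
 [0.5938 0.2789 0.006 ]
 [0.5541 0.1731 0.006 ]]
0.1138 70.35416954058913
0.1156 69.67963957639647
0.1131 69.40576235050942
0.1137 70.04284224949649
c [0.52013541 0.2457381  0.006     ]
[[0.4562 0.2141 0.008 ]
 [0.4906 0.3084 0.008 ]
 [0.587  0.2703 0.008 ]
 [0.5521 0.1803 0.008 ]] [0.52147528 0.24328726 0.008     ]
69.9902275023516
tool cm [-34.46 -47.87   0.41] yaw(toolY) 63.01 TCP [0.4901 0.2559 0.2344] t 2.1 q [-42.  14.  10. 104.  -3.  63.  31.]
```

View pics/w2c.png

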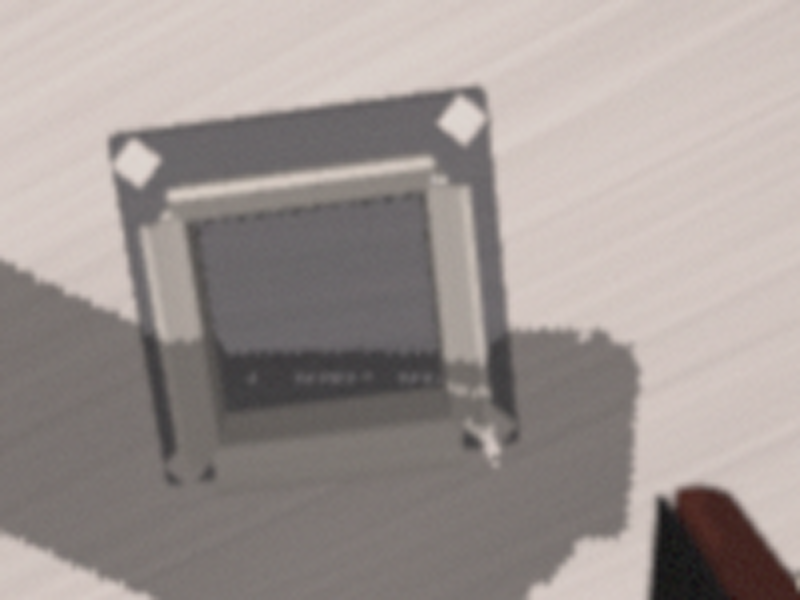

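```bash
python3 -m inch '[{"x":-2.9,"y":-4.0,"z":0,"wx":0,"wy":0,"wz":0},{"x":-2.9,"y":-4.0,"z":0,"wx":0,"wy":0,"wz":0},{"x":-2.9,"y":-4.0,"z":0,"wx":0,"wy":0,"wz":0},{"x":-2.9,"y":-4.0,"z":0,"wx":0,"wy":0,"wz":0},{"x":-2.9,"y":-4.0,"z":0,"wx":0,"wy":0,"wz":0}]' 
python3 -m inch '[{"x":-2.9,"y":-4.0,"z":0,"wx":0,"wy":0,"wz":0},{"x":-2.9,"y":-4.0,"z":0,"wx":0,"wy":0,"wz":0},{"x":-2.9,"y":-4.0,"z":0,"wx":0,"wy":0,"wz":0},{"x":-2.9,"y":-4.0,"z":0,"wx":0,"wy":0,"wz":0},{"x":-2.9,"y":-4.0,"z":0,"wx":0,"wy":0,"wz":0}]'
python3 - <<'E'
from h import *
goto(.58,-.327,.23)
E
```

```text
time: 2.6
ee_pos: [0.5285, 0.0136, 0.234]
orientation: [[-0.894, 0.448, 0.0], [0.448, 0.894, 0.001], [0.0, 0.001, -1.0]]
wrist_force: [1.4, 0.3, -0.4]
gripper_width: 0.0878
time: 3.1
ee_pos: [0.569, -0.2301, 0.2338]
orientation: [[-0.894, 0.447, 0.0], [0.447, 0.894, 0.001], [0.0, 0.001, -1.0]]
wrist_force: [0.7, 0.2, 0.5]
gripper_width: 0.0879
tool cm [-5.32 -8.17  0.37] yaw(toolY) 63.42 TCP [ 0.569  -0.2301  0.2338] t 3.1 q [ -3.  21.  25.  97. -10.  65.  88.]
```

```bash
python3 -m inch '[{"x":-2.7,"y":-4.1,"z":0,"wx":0,"wy":0,"wz":0},{"x":-2.6,"y":-4.1,"z":0,"wx":0,"wy":0,"wz":0},{"x":0,"y":0,"z":0,"wx":0,"wy":0,"wz":0},{"x":0,"y":0,"z":0,"wx":0,"wy":0,"wz":0}]'
python3 - <<'E'
from h import *
look('wrist',['cap_top','jar','cap'],'w3.png')
m=finder.silhouettes('wrist','jar'); print([(d['conf'],d['pixels'].sum()) for d in m])
goto(.58,-.327,.1)
E
```

```text
time: 3.5
ee_pos: [0.5787, -0.3271, 0.2332]
orientation: [[-0.893, 0.451, -0.001], [0.451, 0.893, 0.001], [0.001, 0.0, -1.0]]
wrist_force: [0.7, 0.9, -0.1]
gripper_width: 0.088
wrist cap_top 0.64 [ 0.5745 -0.3332  0.1231] [269. 202.]
wrist jar 0.65 [ 0.5778 -0.3283  0.0013] [276. 178.]
wrist jar 0.61 [ 0.461  -0.3663 -0.0022] [203. 105.]
wrist jar 0.59 [ 0.602  -0.2154  0.0045] [368. 155.]
wrist cap 0.86 [ 0.5776 -0.3305  0.0931] [274. 196.]
[(0.74, np.int64(5272)), (0.6, np.int64(5189)), (0.59, np.int64(1526))]
tool cm [-0.15 -0.11 13.4 ] yaw(toolY) 63.39 TCP [ 0.5791 -0.3255  0.234 ] t 3.75 q [  6.  26.  26.  89. -12.  67.  98.]
```

View pics/w3.png

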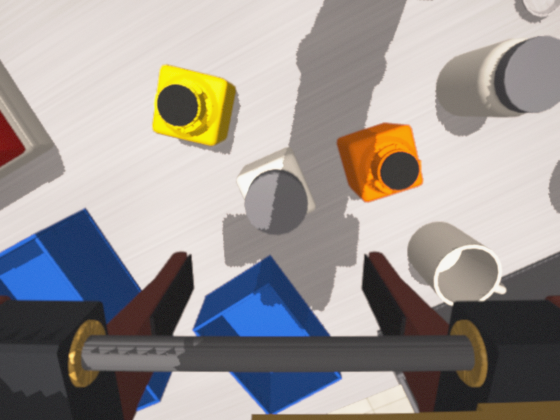

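Run:
```python
from h import *
im=cv2.imread('pics/w3.png')
cv2.imwrite('pics/w3c.png',cv2.resize(im[140:245,220:340],(800,700),interpolation=2)[:600])
print(world('wrist',[(277,202)],.122))
m=finder.silhouettes('wrist','cap'); 
for d in m:
    ys,xs=np.nonzero(d['pixels']);print(d['conf'],xs.mean(),ys.mean(),xs.min(),xs.max(),ys.min(),ys.max())
```

```text
[[ 0.57846334 -0.32535622  0.122     ]]
0.95 276.14780252859725 202.2853702588802 245 308 169 235
```

View pics/w3c.png

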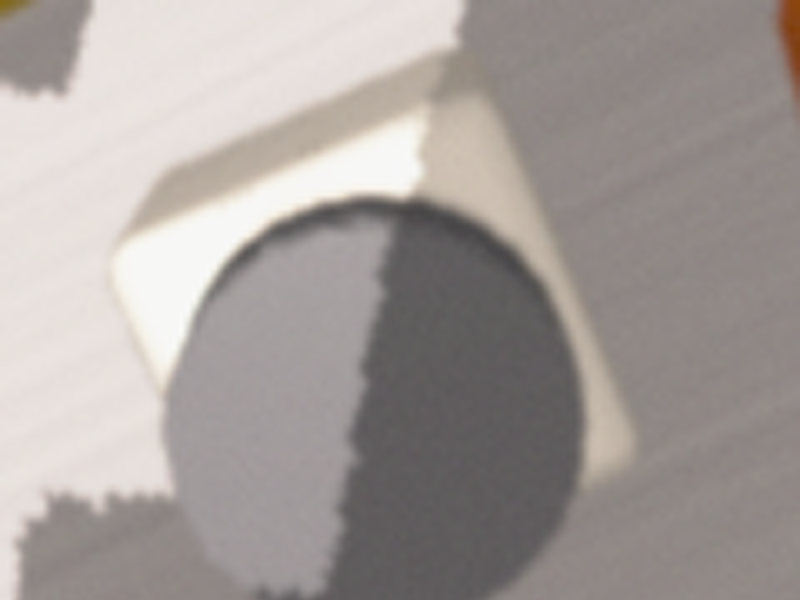

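Run:
```python
from h import *
for a,b,z in [((125,245),(425,110),.08),((490,100),(630,425),.08),((170,168),(450,52),0),((115,275),(165,393),.08)]:
    P=world('wrist',np.array([a,b])/6.667+[220,140],z);d=P[1]-P[0];print(np.degrees(np.arctan2(d[1],d[0]))%90,np.linalg.norm(d))
goto(.5785,-.3255,.098)
```

```text
87.51506247443346 0.04985612486084545
87.46866940229908 0.05499478027086202
85.69099172719643 0.05594712388430473
84.43131538259698 0.01987410062523106
tool cm [6.000e-02 1.000e-02 1.362e+01] yaw(toolY) 63.36 TCP [ 0.5789 -0.326   0.2342] t 3.8 q [  6.  26.  26.  89. -12.  67.  98.]
```

```bash
python3 -m inch '[{"x":0,"y":0,"z":4.0,"wx":0,"wy":0,"wz":0},{"x":0,"y":0,"z":4.0,"wx":0,"wy":0,"wz":0},{"x":0,"y":0,"z":3.6,"wx":0,"wy":0,"wz":0},{"x":0,"y":0,"z":2.0,"wx":0,"wy":0,"wz":0},{"x":0,"y":0,"z":0,"wx":0,"wy":0,"wz":0}]' 
python3 -m inch '[{"x":0,"y":0,"z":0,"wx":0,"wy":0,"wz":0},{"x":0,"y":0,"z":0,"wx":0,"wy":0,"wz":0},{"x":0,"y":0,"z":0,"wx":0,"wy":0,"wz":0},{"x":0,"y":0,"z":0,"wx":0,"wy":0,"wz":0},{"x":0,"y":0,"z":0,"wx":0,"wy":0,"wz":0}]' 0.5 50
python3 - <<'E'
from h import *
print(r.read_state()['gripper_width'],r.read_state()['wrist_force']);goto(.5785,-.3255,.098)
E
```

```text
time: 4.3
ee_pos: [0.5765, -0.3256, 0.0949]
orientation: [[-0.893, 0.45, -0.005], [0.45, 0.893, 0.003], [0.006, 0.0, -1.0]]
wrist_force: [-0.9, 0.1, 0.0]
gripper_width: 0.0874
time: 4.8
ee_pos: [0.5785, -0.3281, 0.0987]
orientation: [[-0.893, 0.451, 0.001], [0.451, 0.893, -0.0], [-0.001, 0.0, -1.0]]
wrist_force: [-0.2, -0.1, 0.3]
gripper_width: 0.0514
0.05143355112720035 [-0.17263325 -0.05029124  0.31016756]
tool cm [0.12 0.23 0.07] yaw(toolY) 63.2 TCP [ 0.5785 -0.3281  0.0987] t 4.8 q [  8.  33.  23.  97. -16.  53. 101.]
```

```bash
python3 -m inch '[{"x":0,"y":0,"z":0,"wx":0,"wy":0,"wz":0},{"x":0,"y":0,"z":0,"wx":0,"wy":0,"wz":0},{"x":0,"y":0,"z":0,"wx":0,"wy":0,"wz":0}]' 0 60
python3 - <<'E'
from h import *
look('wrist',['cap','cap_top'],'w4.png'); look('scene',['cap','jar'],'s4.png'); look('side',['cap'],'d4.png')
a=cv2.imread('pics/d4.png')[220:370,310:460];b=cv2.imread('pics/w4.png')
cv2.imwrite('pics/j4.png',np.hstack([cv2.resize(a,(420,420),interpolation=2),b[:,90:470]]))
E
```

```text
time: 5.1
ee_pos: [0.5782, -0.328, 0.098]
orientation: [[-0.893, 0.451, -0.0], [0.451, 0.893, 0.0], [0.0, 0.0, -1.0]]
wrist_force: [-0.8, 0.0, -0.6]
gripper_width: 0.0274
wrist cap 0.62 [ 0.5752 -0.3314  0.0965] [270. 247.]
wrist cap_top 0.84 [ 0.5753 -0.3329  0.1246] [267. 269.]
scene cap 0.62 [ 0.5763 -0.3311  0.0997] [126. 241.]
scene jar 0.95 [ 5.985e-01 -2.182e-01  2.000e-04] [180. 266.]
scene jar 0.77 [ 0.4641 -0.3669  0.0056] [118. 240.]
scene jar 0.55 [ 5.752e-01 -3.309e-01  1.000e-04] [135. 269.]
side cap 0.93 [ 0.5795 -0.3304  0.096 ] [388. 279.]
```

View pics/j4.png

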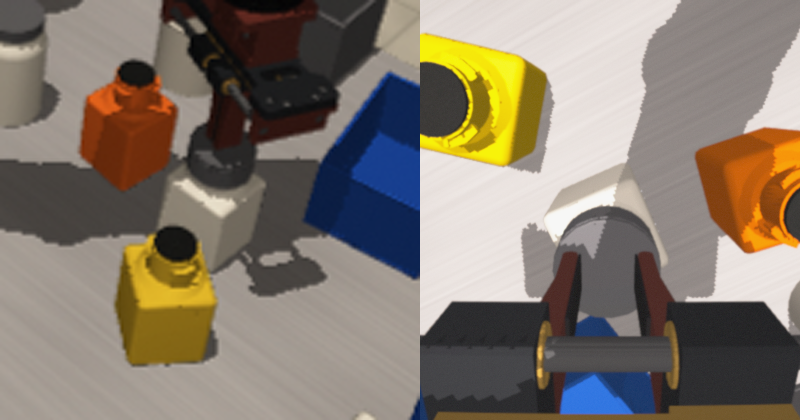

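Run:
```python
from h import *
s=r.read_state();T=np.array(s['orientation']);p=s['ee_pos'];print(p,s['gripper_width'],r.tip_reach,s['wrist_force'])
for cam in('wrist','side','scene'):
    ci=imaging.camera_info(cam);R=np.array(ci['R']);t=np.array(ci['t']);f=210/np.tan(np.radians(ci['vertical_fov'])/2)
    K=np.array([[f,0,ci['cx']],[0,f,ci['cy']],[0,0,1]])
    w=s['gripper_width']/2
    X=np.array([p+T@v for v in ([0,0,0],[0,w,.008],[0,-w,.008],[0,w,-.03],[0,-w,-.03])]+[[.577,-.33,.122],[.577,-.33,.096]])
    print(cam,cv2.projectPoints(X,cv2.Rodrigues(R)[0],t,K,np.array(ci['distortion']))[0].reshape(-1,2).round().tolist())
```

```text
[ 0.57819295 -0.32792033  0.09799089] 0.0006332380344207537 0.008 [-1.41985028 -0.7387339  -0.53332744]
wrist [[278.0, 250.0], [278.0, 245.0], [277.0, 245.0], [278.0, 272.0], [277.0, 272.0], [273.0, 267.0], [274.0, 249.0]]
side [[387.0, 279.0], [387.0, 281.0], [387.0, 281.0], [389.0, 270.0], [389.0, 270.0], [389.0, 272.0], [387.0, 280.0]]
scene [[127.0, 241.0], [128.0, 244.0], [128.0, 244.0], [125.0, 232.0], [124.0, 232.0], [124.0, 234.0], [127.0, 242.0]]
```

The gripper closed to zero although TCP z is nominally at cap height, so the fingers seem to sit above the cap. I'll measure where the tips really are.

Run:
```python
from h import *
a=imaging.snapshot('side')[240:310,350:430];b=imaging.snapshot('scene')[190:290,80:180];c=imaging.snapshot('wrist')[200:340,200:360]
A=cv2.resize(a,(400,350),interpolation=2);B=cv2.resize(b,(350,350),interpolation=2);C=cv2.resize(c,(286,250),interpolation=2)
o=np.zeros((600,750,3),np.uint8);o[:350,:400]=A;o[:350,400:]=B;o[350:,:286]=C
cv2.imwrite('pics/j5.png',o)
```

```text
(no output)
```

View pics/j5.png

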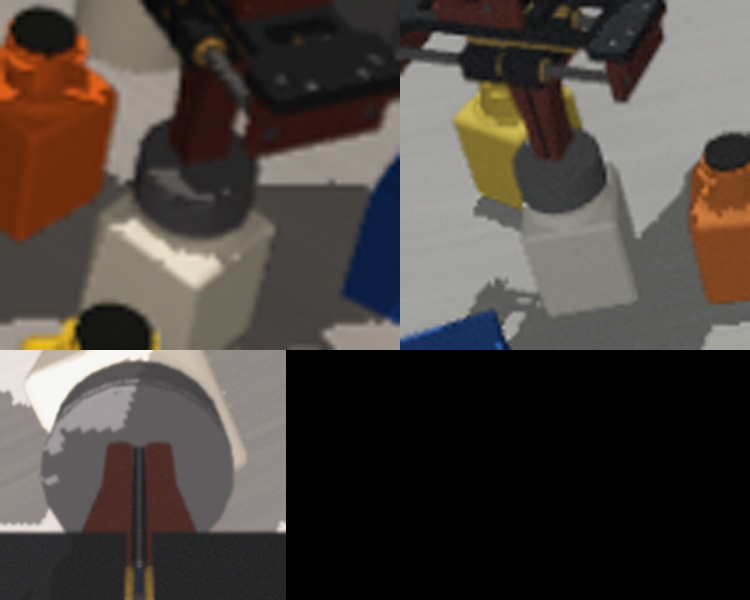

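```bash
python3 -m inch '[{"x":0,"y":0,"z":-1.5,"wx":0,"wy":0,"wz":0},{"x":0,"y":0,"z":0,"wx":0,"wy":0,"wz":0},{"x":0,"y":0,"z":0,"wx":0,"wy":0,"wz":0},{"x":0,"y":0,"z":0,"wx":0,"wy":0,"wz":0},{"x":0,"y":0,"z":0,"wx":0,"wy":0,"wz":0}]' 1
python3 -m inch '[{"x":0,"y":0,"z":0,"wx":0,"wy":0,"wz":0},{"x":0,"y":0,"z":0,"wx":0,"wy":0,"wz":0},{"x":0,"y":0,"z":0,"wx":0,"wy":0,"wz":0},{"x":0,"y":0,"z":0,"wx":0,"wy":0,"wz":0},{"x":0,"y":0,"z":0,"wx":0,"wy":0,"wz":0}]' 1
python3 - <<'E'
from h import *
goto(.577,-.328,.066);print(r.read_state()['gripper_width'])
E
```

```text
time: 6.15
ee_pos: [0.5781, -0.3278, 0.1128]
orientation: [[-0.893, 0.451, -0.0], [0.451, 0.893, 0.0], [0.0, 0.0, -1.0]]
wrist_force: [-0.0, -0.4, -0.8]
gripper_width: 0.0368
time: 6.65
ee_pos: [0.5782, -0.328, 0.113]
orientation: [[-0.893, 0.451, -0.0], [0.451, 0.893, 0.0], [0.0, -0.0, -1.0]]
wrist_force: [0.3, -0.2, -0.6]
gripper_width: 0.0773
tool cm [ 0.1  -0.05  4.7 ] yaw(toolY) 63.19 TCP [ 0.5782 -0.328   0.113 ] t 6.65 q [  8.  33.  24.  96. -15.  55. 100.]
0.07728669004486023
```

```bash
python3 -m inch '[{"x":0,"y":0,"z":0,"wx":0,"wy":0,"wz":0},{"x":0,"y":0,"z":1.5,"wx":0,"wy":0,"wz":0},{"x":0,"y":0,"z":1.5,"wx":0,"wy":0,"wz":0},{"x":0,"y":0,"z":1.0,"wx":0,"wy":0,"wz":0},{"x":0,"y":0,"z":0.7,"wx":0,"wy":0,"wz":0}]'
python3 -m inch '[{"x":0,"y":0,"z":0,"wx":0,"wy":0,"wz":0},{"x":0,"y":0,"z":0,"wx":0,"wy":0,"wz":0},{"x":0,"y":0,"z":0,"wx":0,"wy":0,"wz":0},{"x":0,"y":0,"z":0,"wx":0,"wy":0,"wz":0},{"x":0,"y":0,"z":0,"wx":0,"wy":0,"wz":0}]' 0 55
python3 -m inch '[{"x":0,"y":0,"z":0,"wx":0,"wy":0,"wz":0},{"x":0,"y":0,"z":0,"wx":0,"wy":0,"wz":0}]'
```

```text
time: 7.15
ee_pos: [0.5773, -0.3274, 0.0639]
orientation: [[-0.893, 0.451, -0.002], [0.451, 0.893, 0.001], [0.003, -0.0, -1.0]]
wrist_force: [-0.3, 0.4, 0.2]
gripper_width: 0.0879
time: 7.65
ee_pos: [0.5784, -0.3285, 0.0666]
orientation: [[-0.892, 0.451, 0.001], [0.451, 0.892, -0.001], [-0.001, -0.0, -1.0]]
wrist_force: [-0.3, -1.0, -0.2]
gripper_width: 0.0573
time: 7.85
ee_pos: [0.5784, -0.3285, 0.0666]
orientation: [[-0.892, 0.451, 0.001], [0.451, 0.892, -0.001], [-0.001, -0.0, -1.0]]
wrist_force: [-0.6, -1.2, 2.0]
gripper_width: 0.0574
```

```bash
python3 -m inch '[{"x":0,"y":0,"z":-1.5,"wx":0,"wy":0,"wz":0},{"x":0,"y":0,"z":-2.5,"wx":0,"wy":0,"wz":0},{"x":0,"y":0,"z":-3.5,"wx":0,"wy":0,"wz":0},{"x":0,"y":0,"z":-3.5,"wx":0,"wy":0,"wz":0},{"x":0,"y":0,"z":-3.0,"wx":0,"wy":0,"wz":0}]'
python3 - <<'E'
from h import *
look('scene',['cap','jar'])
goto(.523,.238,.205,63.2-17.5)
E
```

```text
time: 8.35
ee_pos: [0.5778, -0.3274, 0.208]
orientation: [[-0.893, 0.451, -0.0], [0.451, 0.893, 0.001], [0.001, 0.0, -1.0]]
wrist_force: [1.1, -0.4, -5.0]
gripper_width: 0.0577
scene cap 0.87 [ 0.5739 -0.3295  0.2421] [112. 193.]
scene cap 0.7 [0.6786 0.4361 0.0023] [424. 234.]
scene jar 0.78 [ 0.5743 -0.3286  0.1422] [123. 227.]
scene jar 0.63 [ 0.6019 -0.2186  0.0014] [180. 266.]
tool cm [30.52 48.02  0.23] yaw(toolY) 63.2 TCP [ 0.579  -0.3282  0.208 ] t 8.5 q [  6.  27.  26.  91. -13.  64.  98.]
turn world deg -17.5 wz 0.306
```

```bash
python3 -m inch '[{"x":1.3,"y":2.0,"z":-0.5,"wx":0,"wy":0,"wz":0},{"x":2.5,"y":4.0,"z":0,"wx":0,"wy":0,"wz":0},{"x":2.5,"y":4.0,"z":0,"wx":0,"wy":0,"wz":0},{"x":2.5,"y":4.0,"z":0,"wx":0,"wy":0,"wz":0},{"x":2.5,"y":4.0,"z":0,"wx":0,"wy":0,"wz":0}]'
python3 -m inch '[{"x":2.5,"y":4.0,"z":0,"wx":0,"wy":0,"wz":0},{"x":2.5,"y":4.0,"z":0,"wx":0,"wy":0,"wz":0},{"x":2.5,"y":4.0,"z":0,"wx":0,"wy":0,"wz":0},{"x":2.5,"y":4.0,"z":0,"wx":0,"wy":0,"wz":0},{"x":2.5,"y":4.0,"z":0,"wx":0,"wy":0,"wz":0}]'
python3 - <<'E'
from h import *
goto(.523,.238,.205,63.2-17.5)
E
```

```text
time: 9.0
ee_pos: [0.5563, -0.1139, 0.2088]
orientation: [[-0.893, 0.451, -0.004], [0.451, 0.893, 0.001], [0.004, -0.001, -1.0]]
wrist_force: [1.4, 0.2, -4.2]
gripper_width: 0.0577
time: 9.5
ee_pos: [0.5348, 0.1202, 0.209]
orientation: [[-0.893, 0.451, -0.004], [0.451, 0.893, -0.001], [0.003, -0.003, -1.0]]
wrist_force: [1.7, -0.9, -5.7]
gripper_width: 0.0577
tool cm [6.36 9.99 0.39] yaw(toolY) 63.22 TCP [0.5348 0.1202 0.209 ] t 9.5 q [-34.  15.  17. 106.  -5.  60.  49.]
turn world deg -17.52 wz 0.306
```

```bash
python3 -m inch '[{"x":0,"y":0,"z":0,"wx":0,"wy":0,"wz":0.102},{"x":0,"y":0,"z":0,"wx":0,"wy":0,"wz":0.102},{"x":0,"y":0,"z":0,"wx":0,"wy":0,"wz":0.102},{"x":0,"y":0,"z":0,"wx":0,"wy":0,"wz":0},{"x":0,"y":0,"z":0,"wx":0,"wy":0,"wz":0}]'
python3 - <<'E'
from h import *
import json
im,ci,*_=look('wrist',['holder','jar'],'w6.png')
json.dump({k:np.array(v).tolist() for k,v in ci.items()},open('ci6.json','w'))
look('scene',['jar','holder','cap']);look('side',['jar','holder','cap'])
goto(.523,.238,.205,63.2-17.5)
m=finder.silhouettes('wrist','holder')
for d in m:
    ys,xs=np.nonzero(d['pixels']);print(d['conf'],xs.min(),xs.max(),ys.min(),ys.max())
d=m[0];ys,xs=np.nonzero(d['pixels']);x0,y0=max(xs.min()-15,0),max(ys.min()-15,0)
c=im[y0:ys.max()+15,x0:xs.max()+15];k=min(800/c.shape[1],600/c.shape[0]);print('crop',x0,y0,k)
cv2.imwrite('pics/w6c.png',cv2.resize(c,None,fx=k,fy=k,interpolation=2))
E
```

```text
time: 10.0
ee_pos: [0.536, 0.1184, 0.2097]
orientation: [[-0.717, 0.697, -0.003], [0.697, 0.717, -0.001], [0.001, -0.003, -1.0]]
wrist_force: [-0.7, -0.1, -4.8]
gripper_width: 0.0576
wrist holder 0.78 [0.5225 0.2386 0.0021] [347.  99.]
wrist jar 0.65 [0.5381 0.1166 0.1432] [278. 221.]
wrist jar 0.27 [0.5312 0.1154 0.2677] [265. 298.]
scene jar 0.98 [0.5324 0.1169 0.1453] [299. 181.]
scene jar 0.68 [ 0.4633 -0.369   0.0047] [117. 241.]
scene jar 0.59 [ 0.6    -0.2165  0.002 ] [181. 266.]
scene holder 0.94 [0.5227 0.2352 0.0016] [335. 213.]
scene holder 0.15 [ 0.7546 -0.1837  0.0032] [205. 310.]
scene cap 0.64 [0.5318 0.1144 0.2427] [299. 149.]
side jar 0.77 [0.5414 0.1179 0.1452] [257. 193.]
side jar 0.61 [ 0.6061 -0.2177 -0.001 ] [355. 278.]
side jar 0.59 [ 0.4669 -0.3693 -0.0015] [368. 340.]
side holder 0.77 [0.5245 0.2407 0.0025] [229. 215.]
side cap 0.52 [0.5391 0.1151 0.2378] [256. 166.]
tool cm [9.36 7.56 0.61] yaw(toolY) 45.67 TCP [0.5372 0.1185 0.2111] t 10.55 q [-36.  15.  20. 106.  -6.  60.  33.]
turn world deg 0.03 wz -0.001
0.97 280 413 26 169
crop 265 11 3.468208092485549
```

View pics/w6c.png

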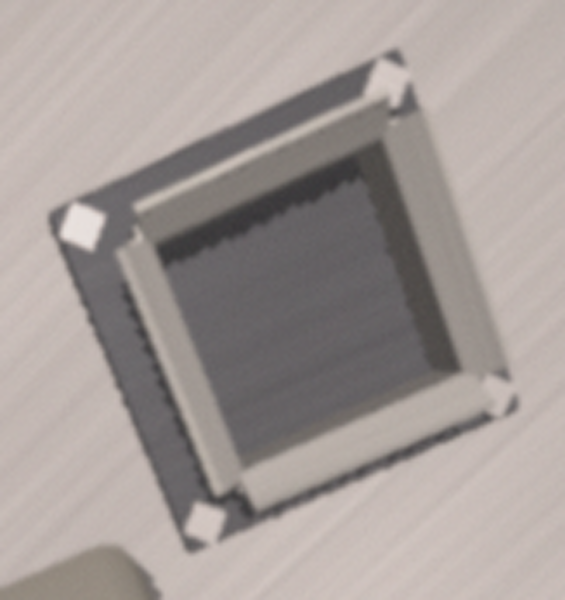

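Run:
```python
from h import *
import json
ci=json.load(open('ci6.json'));k=3.4682
P=world('wrist',np.array([(52,215),(398,50),(520,403),(190,551)])/k+[265,11],.006,ci)
for i in range(4):
    d=P[(i+1)%4]-P[i];print(np.linalg.norm(d).round(4),(np.degrees(np.arctan2(d[1],d[0]))%90).round(2))
print('c',P.mean(0).round(4))
S=world('wrist',np.array([(83,226),(388,82),(501,396),(206,523)])/k+[265,11],.008,ci);print('screws',S.mean(0).round(4),[np.degrees(np.arctan2(*(S[b]-S[a])[[1,0]]))%90 for a,b in((0,1),(1,2),(3,2),(0,3))])
imaging.snapshot('wrist');m=finder.silhouettes('wrist','jar')
for d in m[:2]:
    px=d['pixels'].astype(np.uint8);ys,xs=np.nonzero(px);print(d['conf'],xs.min(),xs.max(),ys.min(),ys.max())
    h=cv2.convexHull(max(cv2.findContours(px,0,1)[0],key=cv2.contourArea))
    h=cv2.approxPolyDP(h,2.5,True).reshape(-1,2);print(h.tolist())
im=cv2.imread('pics/w6.png');cv2.imwrite('pics/w7c.png',cv2.resize(im[150:300,180:380],(800,600),interpolation=2))
```

```text
0.114 70.31
0.1137 70.57
0.1158 70.57
0.1142 69.65
c [0.5243 0.2379 0.006 ]
screws [0.5252 0.2384 0.008 ] [np.float64(70.19192767618), np.float64(71.10810231981797), np.float64(69.5959364434939), np.float64(70.11097067854755)]
0.76 204 337 168 257
[[337, 253], [332, 257], [222, 254], [208, 248], [204, 232], [227, 197], [298, 168], [312, 192]]
```

View pics/w7c.png

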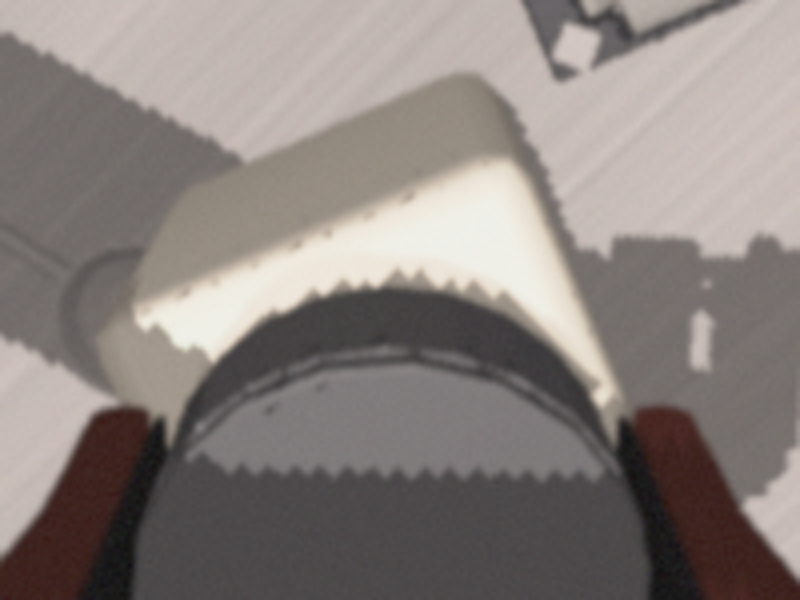

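Run:
```python
from h import *
import json
ci=json.load(open('ci6.json'))
for a,b,z in [((140,315),(500,163),.224),((525,175),(605,375),.224),((205,182),(450,77),.144)]:
    P=world('wrist',np.array([a,b])/4+[180,150],z,ci);d=P[1]-P[0];print((np.degrees(np.arctan2(d[1],d[0]))%90).round(2),np.linalg.norm(d).round(4),P.mean(0).round(4))
goto(.5245,.238,.205)
```

```text
69.42 0.0528 [0.5085 0.1314 0.224 ]
68.6 0.0305 [0.5354 0.1518 0.224 ]
69.26 0.0508 [0.5074 0.1291 0.144 ]
tool cm [9.25 7.66 0.61] yaw(toolY) 45.67 TCP [0.5371 0.1186 0.2111] t 10.7 q [-36.  15.  20. 106.  -6.  60.  33.]
```

```bash
python3 -m inch '[{"x":2.3,"y":1.9,"z":0,"wx":0,"wy":0,"wz":-0.017},{"x":2.8,"y":2.3,"z":0,"wx":0,"wy":0,"wz":0},{"x":2.6,"y":2.2,"z":0,"wx":0,"wy":0,"wz":0},{"x":1.4,"y":1.2,"z":0.5,"wx":0,"wy":0,"wz":0},{"x":0,"y":0,"z":2.0,"wx":0,"wy":0,"wz":0}]'
python3 -m inch '[{"x":0,"y":0,"z":3.0,"wx":0,"wy":0,"wz":0},{"x":0,"y":0,"z":2.5,"wx":0,"wy":0,"wz":0},{"x":0,"y":0,"z":0.6,"wx":0,"wy":0,"wz":0},{"x":0,"y":0,"z":0,"wx":0,"wy":0,"wz":0},{"x":0,"y":0,"z":0,"wx":0,"wy":0,"wz":0}]'
python3 - <<'E'
from h import *
goto(.5245,.238,.075,46.7);print(r.read_state()['wrist_force'])
look('scene',['jar','holder']);look('side',['jar','holder'])
E
```

```text
time: 11.2
ee_pos: [0.5243, 0.241, 0.1873]
orientation: [[-0.731, 0.683, 0.003], [0.683, 0.731, 0.004], [0.0, 0.005, -1.0]]
wrist_force: [0.1, -0.4, -3.7]
gripper_width: 0.0574
time: 11.7
ee_pos: [0.5247, 0.2364, 0.1262]
orientation: [[-0.727, 0.687, 0.002], [0.687, 0.727, 0.001], [-0.001, 0.002, -1.0]]
wrist_force: [0.2, -0.1, -5.2]
gripper_width: 0.0577
tool cm [0.13 0.1  5.12] yaw(toolY) 46.61 TCP [0.5247 0.2364 0.1262] t 11.7 q [-43.  23.  16. 108.  -8.  51.  23.]
turn world deg 0.09 wz -0.002
[ 0.1524979  -0.08579332 -5.20223528]
scene jar 0.97 [ 0.5996 -0.2191  0.0027] [180. 266.]
scene jar 0.8 [0.5238 0.2346 0.0621] [337. 196.]
scene jar 0.63 [0.5238 0.2369 0.1844] [342. 159.]
scene holder 0.77 [ 5.209e-01  2.363e-01 -4.000e-04] [335. 213.]
side jar 0.93 [0.527  0.2356 0.0615] [230. 201.]
side jar 0.73 [ 0.4652 -0.3679  0.0011] [367. 339.]
side jar 0.68 [ 0.606  -0.2168 -0.0022] [354. 278.]
side holder 0.8 [0.5225 0.2412 0.0048] [229. 215.]
```

Aligned within about 2 mm. I'll correct x and y by 0.1 cm and lower it gently.

```bash
python3 -m inch '[{"x":0.1,"y":0.1,"z":0.5,"wx":0,"wy":0,"wz":0},{"x":0,"y":0,"z":0.8,"wx":0,"wy":0,"wz":0},{"x":0,"y":0,"z":0.8,"wx":0,"wy":0,"wz":0},{"x":0,"y":0,"z":0.8,"wx":0,"wy":0,"wz":0},{"x":0,"y":0,"z":0.5,"wx":0,"wy":0,"wz":0}]'
python3 - <<'E'
from h import *
print(r.read_state()['wrist_force'],r.read_state()['wrist_torque']);goto(.5245,.238,.075,46.7)
E
```

```text
time: 12.5
ee_pos: [0.5231, 0.2374, 0.0897]
orientation: [[-0.727, 0.687, -0.001], [0.687, 0.727, -0.001], [0.0, -0.002, -1.0]]
wrist_force: [-0.6, -0.1, -4.7]
gripper_width: 0.0575
[-0.57742875 -0.08962605 -4.72949799] [-0.0444426   0.01150844 -0.02097724]
tool cm [-0.07  0.14  1.47] yaw(toolY) 46.64 TCP [0.5231 0.2374 0.0897] t 12.5 q [-42.  25.  15. 109.  -9.  46.  24.]
turn world deg 0.06 wz -0.001
```

```bash
python3 -m inch '[{"x":0,"y":0,"z":0.5,"wx":0,"wy":0,"wz":0},{"x":0,"y":0,"z":0.5,"wx":0,"wy":0,"wz":0},{"x":0,"y":0,"z":0.4,"wx":0,"wy":0,"wz":0},{"x":0,"y":0,"z":0.2,"wx":0,"wy":0,"wz":0},{"x":0,"y":0,"z":0,"wx":0,"wy":0,"wz":0}]'
python3 - <<'E'
from h import *
print(r.read_state()['wrist_force'],r.read_state()['wrist_torque']);goto(.5245,.238,.075,46.7)
E
```

```text
time: 13.0
ee_pos: [0.5236, 0.2377, 0.075]
orientation: [[-0.727, 0.687, -0.0], [0.687, 0.727, -0.0], [0.0, -0.0, -1.0]]
wrist_force: [0.5, -0.1, -4.4]
gripper_width: 0.0571
[ 0.48782915 -0.06868188 -4.3643684 ] [0.00191829 0.00218207 0.01683942]
tool cm [-0.04  0.08 -0.  ] yaw(toolY) 46.64 TCP [0.5236 0.2377 0.075 ] t 13.0 q [-42.  27.  15. 110.  -9.  45.  25.]
turn world deg 0.06 wz -0.001
```

```bash
python3 -m inch '[{"x":0,"y":0,"z":0.1,"wx":0,"wy":0,"wz":0},{"x":0,"y":0,"z":0,"wx":0,"wy":0,"wz":0}]'; python3 -m inch '[{"x":0,"y":0,"z":0.1,"wx":0,"wy":0,"wz":0},{"x":0,"y":0,"z":0,"wx":0,"wy":0,"wz":0}]'
```

```text
time: 13.2
ee_pos: [0.5239, 0.2379, 0.0746]
orientation: [[-0.727, 0.687, 0.001], [0.687, 0.727, 0.0], [-0.0, 0.001, -1.0]]
wrist_force: [-1.2, 0.5, -0.1]
gripper_width: 0.0578
time: 13.4
ee_pos: [0.524, 0.2379, 0.0744]
orientation: [[-0.727, 0.687, 0.001], [0.687, 0.727, 0.001], [0.0, 0.001, -1.0]]
wrist_force: [-3.5, -1.2, 9.3]
gripper_width: 0.0576
```

```bash
for i in 1; do python3 -m inch '[{"x":0,"y":0,"z":0,"wx":0,"wy":0,"wz":-0.05},{"x":0,"y":0,"z":0,"wx":0,"wy":0,"wz":-0.05},{"x":0,"y":0,"z":0,"wx":0,"wy":0,"wz":-0.05},{"x":0,"y":0,"z":0,"wx":0,"wy":0,"wz":-0.05},{"x":0,"y":0,"z":0,"wx":0,"wy":0,"wz":-0.05}]' 0 60; done
python3 - <<'E'
from h import *
print(r.read_state()['wrist_force'],r.read_state()['wrist_torque']);goto(.524,.238,.0745,46.7)
look('scene',['jar']);look('side',['jar'])
E
```

```text
time: 13.9
ee_pos: [0.5248, 0.238, 0.0747]
orientation: [[-0.875, 0.485, 0.002], [0.485, 0.875, 0.001], [-0.001, 0.002, -1.0]]
wrist_force: [-2.0, -1.3, 8.4]
gripper_width: 0.0572
[-2.04900304 -1.34241907  8.39875107] [-0.37968167  0.57985619 -0.20256617]
tool cm [ 0.07 -0.04  0.02] yaw(toolY) 61.01 TCP [0.5248 0.238  0.0747] t 13.9 q [-39.  26.  11. 110.  -7.  45.  37.]
turn world deg -14.31 wz 0.25
scene jar 0.91 [0.5224 0.2354 0.0128] [336. 209.]
scene jar 0.83 [ 0.4642 -0.3669  0.0009] [119. 242.]
scene jar 0.82 [ 0.5994 -0.2175  0.0007] [180. 266.]
side jar 0.93 [0.5275 0.2373 0.0086] [230. 214.]
side jar 0.88 [ 0.6079 -0.2188 -0.0025] [355. 278.]
side jar 0.86 [ 4.627e-01 -3.659e-01  3.000e-04] [366. 340.]
```

```bash
python3 -m inch '[{"x":0,"y":0,"z":0,"wx":0,"wy":0,"wz":-0.05},{"x":0,"y":0,"z":0,"wx":0,"wy":0,"wz":-0.05},{"x":0,"y":0,"z":0,"wx":0,"wy":0,"wz":-0.05},{"x":0,"y":0,"z":0,"wx":0,"wy":0,"wz":-0.05},{"x":0,"y":0,"z":0,"wx":0,"wy":0,"wz":-0.05}]'
python3 -m inch '[{"x":0,"y":0,"z":0,"wx":0,"wy":0,"wz":-0.05},{"x":0,"y":0,"z":0,"wx":0,"wy":0,"wz":-0.05},{"x":0,"y":0,"z":0,"wx":0,"wy":0,"wz":-0.05},{"x":0,"y":0,"z":0,"wx":0,"wy":0,"wz":-0.05},{"x":0,"y":0,"z":0,"wx":0,"wy":0,"wz":-0.05}]'
python3 - <<'E'
from h import *
print(r.read_state()['wrist_force'],r.read_state()['wrist_torque']);goto(.524,.238,.0745,46.7)
E
```

```text
time: 14.6
ee_pos: [0.5251, 0.2384, 0.075]
orientation: [[-0.967, 0.253, 0.003], [0.253, 0.967, 0.002], [-0.002, 0.003, -1.0]]
wrist_force: [-1.8, -0.3, 9.6]
gripper_width: 0.0571
time: 15.1
ee_pos: [0.5247, 0.2384, 0.0752]
orientation: [[-1.0, 0.006, 0.002], [0.006, 1.0, 0.002], [-0.002, 0.002, -1.0]]
wrist_force: [-4.5, -0.9, 12.0]
gripper_width: 0.0573
[-4.48407916 -0.90467225 12.02974004] [-0.33726919  0.86740856 -0.26130057]
tool cm [ 0.07 -0.04  0.07] yaw(toolY) 89.67 TCP [0.5247 0.2384 0.0752] t 15.1 q [-34.  26.   4. 109.  -3.  45.  61.]
turn world deg -42.97 wz 0.75
```

```bash
python3 -m inch '[{"x":0,"y":0,"z":0,"wx":0,"wy":0,"wz":-0.05},{"x":0,"y":0,"z":0,"wx":0,"wy":0,"wz":-0.05},{"x":0,"y":0,"z":0,"wx":0,"wy":0,"wz":-0.05},{"x":0,"y":0,"z":0,"wx":0,"wy":0,"wz":-0.05},{"x":0,"y":0,"z":0,"wx":0,"wy":0,"wz":-0.05}]'
python3 -c "
from h import *
print(r.read_state()['wrist_torque'])"
python3 -m inch '[{"x":0,"y":0,"z":0,"wx":0,"wy":0,"wz":-0.05},{"x":0,"y":0,"z":0,"wx":0,"wy":0,"wz":-0.05},{"x":0,"y":0,"z":0,"wx":0,"wy":0,"wz":-0.05},{"x":0,"y":0,"z":0,"wx":0,"wy":0,"wz":-0.05},{"x":0,"y":0,"z":0,"wx":0,"wy":0,"wz":0}]'
python3 - <<'E'
from h import *
print(r.read_state()['wrist_force'],r.read_state()['wrist_torque']);goto(.524,.238,.0745,46.7)
look('wrist',['cap_top','cap','jar'],'w8.png')
look('scene',['jar','cap'])
E
```

```text
time: 15.6
ee_pos: [0.5246, 0.2382, 0.0752]
orientation: [[-0.97, -0.242, 0.002], [-0.242, 0.97, 0.001], [-0.002, 0.001, -1.0]]
wrist_force: [-4.8, -2.1, 13.3]
gripper_width: 0.0577
[-0.36929787  1.06607217 -0.27151071]
time: 16.1
ee_pos: [0.5246, 0.238, 0.0752]
orientation: [[-0.903, -0.429, 0.002], [-0.429, 0.903, 0.001], [-0.002, 0.0, -1.0]]
wrist_force: [-4.3, -1.4, 13.0]
gripper_width: 0.0573
[-4.25019945 -1.38589015 12.96833664] [-0.39443861  0.96718649 -0.01030643]
tool cm [0.06 0.02 0.07] yaw(toolY) 115.42 TCP [0.5246 0.238  0.0752] t 16.1 q [-29.  26.  -2. 109.   1.  45.  84.]
turn world deg -68.72 wz 1.199
wrist cap_top 0.97 [0.5208 0.2353 0.1334] [276. 292.]
wrist cap 0.65 [0.5249 0.2364 0.1043] [274. 271.]
wrist jar 0.91 [0.5264 0.237  0.0127] [275. 220.]
scene jar 0.91 [ 5.981e-01 -2.186e-01 -1.000e-04] [180. 266.]
scene jar 0.9 [0.5219 0.2369 0.0094] [336. 210.]
scene jar 0.85 [ 0.4625 -0.369   0.0037] [118. 241.]
scene cap 0.82 [0.5219 0.2367 0.1099] [339. 182.]
```

```bash
python3 -m inch '[{"x":0,"y":0,"z":-0.3,"wx":0,"wy":0,"wz":0},{"x":0,"y":0,"z":-0.3,"wx":0,"wy":0,"wz":0},{"x":0,"y":0,"z":-0.2,"wx":0,"wy":0,"wz":0},{"x":0,"y":0,"z":0,"wx":0,"wy":0,"wz":0}]'
python3 - <<'E'
from h import *
look('side',['jar','cap']);look('scene',['jar','cap'])
goto(.5245,.238,.125);print(r.read_state()['wrist_force'],r.read_state()['wrist_torque'])
E
```

```text
time: 16.85
ee_pos: [0.524, 0.2379, 0.0814]
orientation: [[-0.903, -0.429, 0.001], [-0.429, 0.903, 0.0], [-0.001, 0.0, -1.0]]
wrist_force: [-0.2, -0.3, -0.3]
gripper_width: 0.0573
side jar 0.76 [ 0.4632 -0.3679 -0.0028] [366. 341.]
side jar 0.63 [ 0.6061 -0.2184 -0.0036] [355. 278.]
side jar 0.57 [0.5236 0.2367 0.0085] [230. 214.]
side cap 0.69 [0.5251 0.2385 0.1096] [228. 188.]
scene jar 0.96 [ 0.4616 -0.3656  0.0009] [119. 241.]
scene jar 0.77 [ 0.5973 -0.2168  0.0013] [181. 265.]
scene jar 0.76 [0.5237 0.2376 0.0088] [337. 211.]
scene cap 0.85 [0.521  0.2344 0.112 ] [338. 181.]
tool cm [-0.09 -0.02 -4.41] yaw(toolY) 115.4 TCP [0.5236 0.2378 0.0809] t 17.15 q [-29.  26.  -2. 109.   1.  46.  84.]
[-0.24175451 -0.54239735  0.42822211] [ 0.12854339  0.02868266 -0.02844042]
```

```bash
python3 -m inch '[{"x":0,"y":0,"z":-0.8,"wx":0,"wy":0,"wz":0},{"x":0,"y":0,"z":-1.0,"wx":0,"wy":0,"wz":0},{"x":0,"y":0,"z":-1.0,"wx":0,"wy":0,"wz":0},{"x":0,"y":0,"z":-0.8,"wx":0,"wy":0,"wz":0},{"x":0,"y":0,"z":-0.3,"wx":0,"wy":0,"wz":0}]'
python3 -m inch '[{"x":0,"y":0,"z":0,"wx":0,"wy":0,"wz":0},{"x":0,"y":0,"z":0,"wx":0,"wy":0,"wz":0},{"x":0,"y":0,"z":0,"wx":0,"wy":0,"wz":0}]'
python3 - <<'E'
from h import *
look('side',['jar','cap','jar_mouth','cap_top'],'e1.png');look('scene',['jar','cap','jar_mouth','cap_top'],'e2.png');look('wrist',['cap','jar','jar_mouth'])
goto(.5245,.238,.12);print(r.read_state()['wrist_force'])
a=cv2.imread('pics/e1.png')[140:240,170:290];b=cv2.imread('pics/e2.png')[130:230,280:400]
cv2.imwrite('pics/e.png',np.hstack([cv2.resize(x,(400,333),interpolation=2) for x in(a,b)]))
E
```

```text
time: 17.65
ee_pos: [0.5244, 0.2381, 0.1216]
orientation: [[-0.903, -0.429, 0.002], [-0.429, 0.903, 0.001], [-0.002, 0.0, -1.0]]
wrist_force: [0.5, 1.3, -0.7]
gripper_width: 0.0575
time: 17.95
ee_pos: [0.5233, 0.2376, 0.1196]
orientation: [[-0.903, -0.429, -0.001], [-0.429, 0.903, -0.0], [0.001, -0.0, -1.0]]
wrist_force: [-0.1, -0.0, -0.7]
gripper_width: 0.0575
side jar 0.95 [0.5259 0.2364 0.0093] [230. 214.]
side jar 0.93 [ 0.6077 -0.2187 -0.0032] [355. 278.]
side jar 0.78 [ 0.4638 -0.3676 -0.0012] [366. 340.]
side cap 0.52 [0.5259 0.2367 0.1495] [227. 177.]
side jar_mouth 0.92 [ 0.6052 -0.2119  0.1189] [358. 244.]
side jar_mouth 0.86 [ 0.4647 -0.3668  0.1176] [373. 307.]
side jar_mouth 0.61 [0.5247 0.2381 0.132 ] [227. 182.]
scene jar 0.7 [ 0.6004 -0.2187 -0.0026] [180. 267.]
scene jar 0.56 [ 0.4631 -0.3685  0.0022] [118. 241.]
scene jar 0.55 [0.5188 0.2388 0.0111] [336. 209.]
scene cap 0.55 [0.5223 0.2347 0.1525] [340. 169.]
scene jar_mouth 0.95 [ 0.6018 -0.216   0.119 ] [174. 232.]
scene jar_mouth 0.71 [0.5242 0.2354 0.1276] [340. 177.]
scene jar_mouth 0.56 [ 0.4635 -0.3655  0.1242] [108. 206.]
scene cap_top 0.6 [0.5226 0.2385 0.1796] [342. 161.]
wrist cap 0.66 [0.5209 0.2368 0.1492] [278. 267.]
wrist jar 0.79 [0.5277 0.2372 0.0093] [275. 207.]
wrist jar_mouth 0.66 [0.4542 0.0111 0.0012] [63. 11.]
tool cm [-0.09 -0.01  0.01] yaw(toolY) 115.39 TCP [0.5237 0.2377 0.1201] t 18.65 q [-29.  23.  -2. 107.   1.  50.  84.]
[-0.41676636  0.21810308  0.03247074]
```

```bash
python3 -c "
from bench import ticket
print(ticket.close_job())"
```

```text
the job is handed in; nothing more can be done
None
```

The job is handed in. The white square jar is down in the holder and its cap is off, held in the gripper about 22 mm above the mouth. It finished at about 18.7 s, and handing in gave no verdict.

**What I did:** I carried the closed jar by its cap into the holder, where contact came at the expected height with 9 N. I then turned the cap 69° anticlockwise in slow steps, and the turning torque fell to about zero. I lifted it straight up.

**Last checks:**
- **Jar:** the three cameras put its underside at about 0.009 to 0.011 m. The holder floor is at 0.008 m.
- **Cap:** its rim is at about 0.150 m and the mouth at about 0.128 m. Sideways the two agree within about 5 mm, which is the networks' accuracy.
- **Grip:** the fingers hold at 57.5 mm. The outside force on the wrist is about zero, so the cap is clear of the jar, and the tool is level.

**What disagreed or went wrong:**
- **First grasp:** it closed on air above the cap. The fingertips were about 34 mm further back than the tool description says. I found this from the pictures, lowered the tool by that much and grasped again.
- **First move:** my first move calls were refused because rows need all six numbers.
- **Final picture:** the last check rests on the networks and the robot's state, because all 12 picture views were used up.
- **Other kitchenware:** I did not measure it again at the end. I saw no contact with it, and the yellow and orange look-alikes were still in place.

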